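Put the handheld meter away and snap its case shut

ROBOT

A 6-joint arm with a two-finger parallel gripper is mounted at the origin on the work surface. World frame = base frame: x ahead of the robot, y to its left, z up, the work surface at z = 0. Lengths are in mm, angles in rad, forces in N, time in s.
With the tool pointing down it reaches from about 400 to 925 mm from the base axis. Payload 12.5 kg.
Tool frame: the origin (TCP) lies at the very end of the fingers, on their centre line; the grasp point (between the pads) lies 19 mm behind it; z points along the fingers, y is the line along which they close (so a half turn about z gives the same grasp; the last joint's range is limited). The gripper opens to 95 mm and grips with 3 to 60 N. Pads are 20 mm wide; open, the fingers measure 119 mm over their backs; the gripper's body (75 mm by 180 mm) begins 59 mm behind the grasp point.
Start: joints at [1.057, 0.491, 1.559, -0, 1.092, -0.106], TCP at [247.855, 573.772, 214.661] pointing down, gripper open.
Joint ranges: [-3.1, 3.1], [-0.84, 2.19], [0.05, 2.79], [-1.13, 4.28], [0.06, 2.93], [-2.69, 2.69]. Speed limits (rad/s): [2.22, 2.22, 2.79, 3.14, 3.14, 3.14].

INTERFACE

Orientations are given as a rotation vector (axis times angle).
In Python, from cell import env, cams gives the robot as it stands.
- The arm moves only by the tool step_arm, never from a script. Its argument "series" is a list that holds one entry, the list of rows, each a list of 7 numbers: the opening, from 0 (shut) to 1 (fully open), then the shift along the tool's x, y, z normalised to -1 to 1, where 1 is 100 mm, then the turn, a rotation vector about the tool's x, y, z normalised to -1 to 1, where 1 is 180 degrees. In form: [[[gripper, dx, dy, dz, ax, ay, az], ...]]. A call has 1 to 12 rows; each row is the pose to reach, as a shift and turn from the pose commanded when the call began, along the tool's axes at that moment, turning the shorter way round; what a row does not reach only later rows make up. A row lasts 1/12 s, in which the tool goes at most 41.7 mm and 7.16 degrees, less where a joint would pass 70% of its speed; a pose out of reach is approached as far as the arm can. A call with a number of a shift or a turn outside -1 to 1 is refused whole. A call with a gripper value outside its range is refused whole. The fingers move at their own pace and stop on an object; the grip force is fixed at half the most. Time passes only in rows, so rows that repeat a pose let the fingers close. It gives the time, the measured TCP pose, the force, the opening and the grip force at its end, in the units of the state.
- env.read_state(): the state, without advancing time (a new reading comes with each control period).
- cams.grab_frame(name): name is "scene" or "side" or "wrist"; returns (picture, depth): 384x512x3 uint8, red, green, blue; 384x512 float32, mm along the optical axis (not along the pixel's ray), 0 where there is no reading.
- cams.get_calibration(name): a dict with "fov_y" (degrees; the focal length in pixels is half the picture's height over the tangent of half this angle, whatever the lens; pixels are square), "cx", "cy" (the principal point, pixels), "D" ([k1, k2, p1, p2, k3] as OpenCV has them; the pictures are not rectified), "R" (3x3) and "t" (3): a world point X has camera coordinates R X + t; the wrist camera has in their place "tool_from_camera" (4x4, takes a point from camera to tool coordinates, whose origin is the TCP and whose axes are the flange's). Camera axes: x right, y down, z forward; pixel columns grow to the right and rows downward; lengths in mm; the calibration is good to about 2 mm. A picture is of the moment at which its call begins: read the wrist's pose just before it. get_calibration takes no time and is no camera call.
- env.sign_off(): hands the job in; it is judged then, once.
The state is a dict: "time_s": time; "joints": joint angles; "joint_velocities": joint speeds; "effort": joint torques, N m; "tcp_pos": TCP position; "orientation": TCP orientation; "wrist_force": force on the tool from outside, world axes, zero at the start; "torque": the same for the moment, N m; "grip_width": finger opening in mm; "finger_force": force on a finger pad.
Only numpy, scipy, OpenCV 4.12 (cv2) and the standard library are available. Lean on these libraries where they do the work, as an engineer would, in place of code of your own. Each camera call takes 0.05 s, during which the arm holds its last target. There are 200 camera calls.

TASK

Take the handheld meter off its sloping stand and set it down, without dropping it, flat and display up in the empty long bay of the open case. Let go of it, then swing the case's lid down and press it until its catch snaps and it is fully shut; leave everything else where it is.

Things in the scene. Friction and masses are not known exactly. Their poses are not given: they have to be found in the camera images.
- meter: Handheld meter, black slab 150 long (own x) x 56 wide (y) x 32 mm thick (z, out of the face with pale display and keys), 0.2-0.4 kg. Origin: centre of its underside. Starts leaning on the stand at 30 degrees, own +x (display end) up-slope, roughly to the robot's right (-y), face turned up and to the left. Grip across the 56 mm at mid length. Either way round in the bay will do.
- stand: Fixed steel easel. Origin at table level under the middle of the meter; own x points horizontally up-slope. The meter's underside centre is 75 mm above it, on a 30 degree plate 40 mm wide (narrower than the meter: fingers may pass 20 mm below its underside at mid length), with a 14 mm high lip across the meter's low end. Foot 130 x 100 x 8 mm.
- case: Fixed grey plastic instrument case, outside 250 (own x) x 170 (own y) x 56 mm high, walls 6 mm. Origin: centre of its underside. Lid hinged along its +y long side, spring catch in the middle of its -y long side. The long bay takes the -x part; a shorter bay at the +x end holds the spare block.
- bay (a point): Middle of the case's long bay, on the pad where the meter's underside goes: 35 mm to -x of the case's middle, 16 mm above the table, 40 mm below the rim; case axes. Bay 160 mm long (x), 66 wide (y) between corner blocks 24 mm higher than this point; for 80 mm at mid length there are no blocks: room for fingers to y = +-79 mm, down to 10 mm below this point (pad 40 mm wide).
- lid (a joint): Angle of the case's lid: 0 fully shut, grows as it opens, starts at 1.65 to 1.95 rad (leaning back, away from the bay). Stiff hinge (0.4 N m; lid 0.35 kg): stays where it is left. At about 0.09 rad it meets the spring catch; about 8 to 14 N down at its free edge takes it past the hump (at about 0.035 rad), and then the catch pulls it home to 0.
- lid_hinge (a point): Middle of the hinge line, 58 mm above the table; belongs to the lid; own x along the hinge, parallel to the case's x. The lid reaches 184 mm from here along own -y (to the case's -y side when shut, up when open), is 256 mm wide in x, underside at own z = 0, flat outer face at own z = 10 mm. A 90 mm wide skirt hangs 28 mm from its free edge on the inside.
- lid_edge (a point): Point on the lid's outer face, at the middle of its width, 165 mm from the hinge: where to push it over and press it down. Axes as lid_hinge's; own z out of the outer face.
- spare: Bystander: aluminium block 48 x 110 x 28 mm in the short bay of the case; stays there. Origin: centre of underside.
- stick: Bystander: white ceramic stick 200 (own x) x 16 x 16 mm. Origin: centre of underside.
- tape: Bystander: cardboard roll 90 mm across, 36 mm high. Origin: centre of underside.
- driver: Bystander: screwdriver lying on the table.
- block: Bystander: steel block 70 x 50 x 35 mm. Origin: centre of underside.
- cup: Bystander: white mug, 76 mm across, 90 mm high. Origin: centre of underside.
- tray: Bystander: open aluminium tray 120 x 160 x 35 mm high. Origin: centre of underside.

How it is judged:
By the outcome, as a careful person would: the job done as asked, in the order asked, and still so for the second after the job is handed in, with the robot touching nothing.
It also fails if it takes over 56 s, if anything falls off the work surface, if the arm or the gripper's body presses on something with over 40 N, if the wrist force passes 120 N, or if a joint passes its speed limit or range.

## Working session

There is one attempt and no reset: what is moved stays moved. The work goes in short steps, Python scripts to look and compute and a tool call to move; the robot and the scene stay as the last step left them, time stands still between calls to the robot, and variables do not carry over. Pictures are saved under pics/ and viewed, at most 10 in all, crops included, and the job is handed in when it is done.

Besides the shell and the picture viewer there is one more tool, called after ">>>" as name(argument=value, ...), one argument or row to a line, values as JSON. step_arm: Moves the arm, as the interface text tells. Its arguments: {"type":"object","properties":{"series":{"type":"array"}},"required":["series"]}

```bash
ls; mkdir -p pics; cat > h.py <<'E'
import numpy as np, cv2
from scipy.spatial.transform import Rotation as Ro
from cell import env, cams
def cloud(name):
    s=env.read_state()
    im,d=cams.grab_frame(name); c=cams.get_calibration(name)
    H,W=d.shape; f=H/2/np.tan(np.radians(c["fov_y"])/2)
    K=np.array([[f,0,c["cx"]],[0,f,c["cy"]],[0,0,1.]])
    u,v=np.meshgrid(np.arange(W),np.arange(H))
    p=cv2.undistortPoints(np.stack([u,v],-1).reshape(-1,1,2).astype(float),K,np.array(c["D"],float)).reshape(H,W,2)
    P=np.dstack([p*d[...,None],d])
    if name=="wrist":
        T=np.array(c["tool_from_camera"]); P=P@T[:3,:3].T+T[:3,3]
        P=P@Ro.from_rotvec(s["orientation"]).as_matrix().T+np.array(s["tcp_pos"])
    else:
        P=(P-np.array(c["t"]))@np.array(c["R"])
    P[d==0]=np.nan
    return im,P
E
python3 - <<'E'
from h import *
for n in ["scene","side"]:
    im,P=cloud(n); np.savez(f"{n}0.npz",im=im,P=P); cv2.imwrite(f"pics/{n}0.png",im[...,::-1])
s=env.read_state();print(s)
E
```

```text
pics
{'time_s': 0.1, 'joints': array([ 1.05737887e+00,  4.91501743e-01,  1.55939824e+00, -7.99488730e-06,
        1.09166461e+00, -1.05595784e-01]), 'joint_velocities': array([ 0.00066979, -0.00233274, -0.00115258,  0.00027317,  0.00023621,
       -0.00099837]), 'effort': array([ 2.12230487e-03, -6.13620472e+01, -2.58604664e+01,  6.93428982e-02,
        4.69201547e-02, -8.96909137e-05]), 'tcp_pos': array([247.75629564, 573.56698429, 214.11529292]), 'orientation': array([-6.36110338e-01, -3.07622307e+00,  1.45743902e-03]), 'wrist_force': array([ 0.09434331,  0.01584801, -0.14153165]), 'torque': array([ 0.04730393, -0.03196796, -0.04343972]), 'finger_force': 0.0, 'grip_width': 95.10645539787836}
```

View pics/scene0.png

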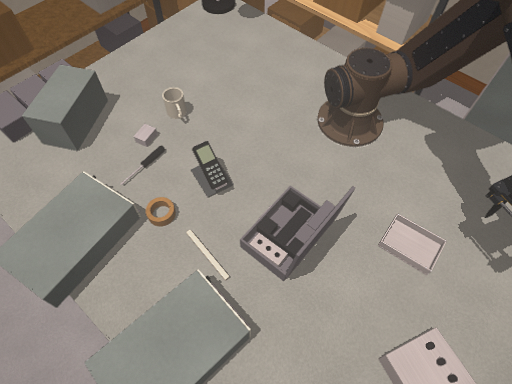

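View pics/side0.png

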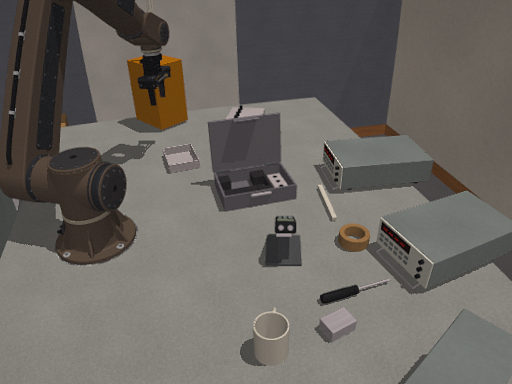

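The scene picture shows the meter on its stand at about (210,165). The open case is at about (300,230), with its lid on the right (+y) and the spare at (268,248). The side picture shows the same layout: meter at (286,235), case at (255,180). Next I fit the planes.

```bash
python3 - <<'E'
from h import *
S=np.load("scene0.npz")["P"];Q=np.load("side0.npz")["P"]
def box(P,u0,u1,v0,v1,z0=3): 
    p=P[v0:v1,u0:u1].reshape(-1,3); p=p[np.isfinite(p[:,0])]; return p[p[:,2]>z0]
for n,P,b in(("scene",S,(90,120,20,60)),("side",Q,(100,120,250,300))):pass
print("table z",np.nanmedian(S[250:300,180:200,2]),np.nanmedian(S[200:240,350:375,2]),np.nanmedian(Q[220:240,180:210,2]))
# meter face by RANSAC
def ransac(p,tol=2.5,n=600,ok=lambda n:True):
    r=np.random.default_rng(0);best=None;bc=0
    for _ in range(n):
        a=p[r.choice(len(p),3,False)];m=np.cross(a[1]-a[0],a[2]-a[0]);l=np.linalg.norm(m)
        if l<1:continue
        m/=l; m*=np.sign(m[2]) or 1
        if not ok(m):continue
        i=abs((p-a[0])@m)<tol
        if i.sum()>bc:bc=i.sum();best=i
    q=p[best];c=q.mean(0);m=np.linalg.svd(q-c)[2][2];m*=np.sign(m[2]);return q,c,m
p=box(S,185,245,130,205,30)
q,c,m=ransac(p,ok=lambda n:.75<n[2]<.95)
print("meter",len(p),len(q),c,m,"tilt",np.degrees(np.arccos(m[2])))
up=np.array([-m[0],-m[1],0]);up/=np.linalg.norm(up);xs=up*m[2]-np.array([0,0,1])*0;xs=np.array([0,0,1])-m[2]*m;xs/=np.linalg.norm(xs);ys=np.cross(m,xs)
a=(q-c)@xs;b=(q-c)@ys
print("ext",np.percentile(a,[0,1,2,98,99,100]),np.percentile(b,[0,1,2,98,99,100]),"yaw",np.arctan2(xs[1],xs[0]))
rect=cv2.minAreaRect(np.c_[a,b].astype(np.float32));print(rect)
# case
p=box(S,235,360,180,285,8); print("case pts",len(p))
r=p[(p[:,2]>50)&(p[:,2]<62)]
print("z hist",np.histogram(p[:,2],bins=range(0,260,10)))
print(cv2.minAreaRect(r[:,:2].astype(np.float32)))
l=p[p[:,2]>75];c=l.mean(0);m=np.linalg.svd(l-c)[2][2];print("lid",len(l),c,m)
p2=box(Q,205,300,110,210,8);l=p2[p2[:,2]>75];c=l.mean(0);m=np.linalg.svd(l-c)[2][2];print("lid side",len(l),c,m)
r2=p2[(p2[:,2]>50)&(p2[:,2]<61)];print(cv2.minAreaRect(r2[:,:2].astype(np.float32)))
# quick plot of rim points top view
im=np.full((600,800,3),255,np.uint8)
for pts,col in((p,(0,0,255)),(p2,(255,0,0))):
    k=pts[(pts[:,2]>48)&(pts[:,2]<64)]
    for x,y,z in k:
        cv2.circle(im,(int((y+250)*1.6),int((x-350)*1.6)),1,col,-1)
for i in range(-250,250,50): cv2.putText(im,str(i),(int((i+250)*1.6),12),0,.4,0)
for i in range(350,725,50): cv2.putText(im,str(i),(0,int((i-350)*1.6)),0,.4,0)
cv2.imwrite("pics/top.png",im)
E
```

```text
table z 3.3805845571426913 -0.08750528573426802 0.6043150684022023
meter 873 525 [ 545.5229338  -192.25987072  102.29209628] [0.11789122 0.48739827 0.86518471] tilt 30.096196439720565
ext [-74.40678061 -72.68925618 -70.63860889  69.9093993   71.65377018
  72.27588792] [-30.60159559 -28.48495871 -27.14524934  25.74576489  26.83271814
  29.84826576] yaw -1.8081168568138732
((-0.6657257080078125, -0.2159252166748047), (55.1186637878418, 146.79583740234375), 87.12128448486328)
case pts 4241
z hist (array([ 139,  719,  274, 1078,  486,  409,   28,   15,   23,   18,   21,
         21,   22,   25,   22,   22,   26,   26,   23,   25,   29,   29,
         36,  222,  503]), array([  0,  10,  20,  30,  40,  50,  60,  70,  80,  90, 100, 110, 120,
       130, 140, 150, 160, 170, 180, 190, 200, 210, 220, 230, 240, 250]))
((532.622802734375, 125.68357849121094), (251.95745849609375, 182.16346740722656), 1.7298685312271118)
lid 1104 [544.48300312 220.6541044  212.62060784] [ 0.03498716 -0.99902657 -0.02686664]
lid side 3285 [528.50619998 220.34164701 161.64884905] [-0.0856586   0.49823733  0.86279903]
((536.0609130859375, 117.37199401855469), (253.85995483398438, 187.01649475097656), 2.512195110321045)
```

View pics/top.png

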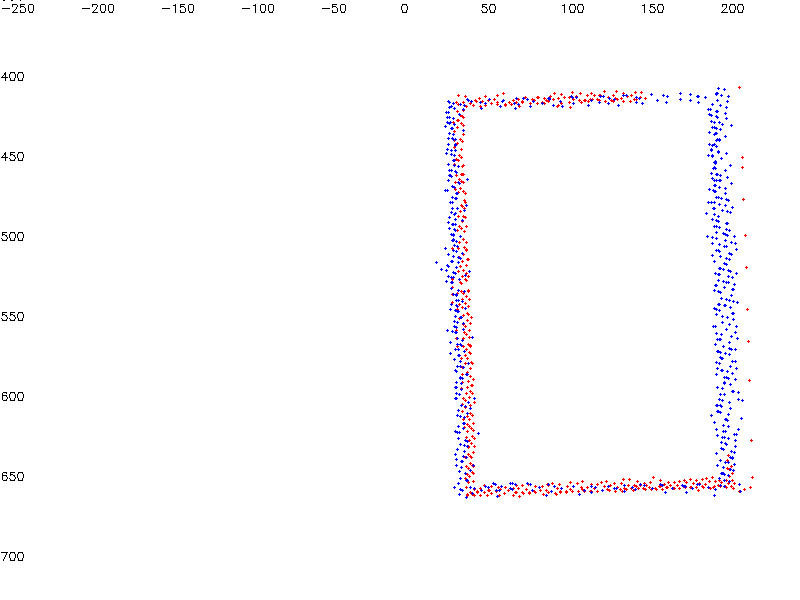

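The top view shows the case rim: x from about 413 to 659, −y wall at y ≈ 36, yaw about +0.03. The two cameras disagree by about 4 mm in y. Next I fit the lid angle, then move the wrist camera above the case to refine.

```bash
python3 - <<'E'
from h import *
Q=np.load("side0.npz")["P"]
p=Q[110:210,205:300].reshape(-1,3);p=p[np.isfinite(p[:,0])]
l=p[(p[:,2]>80)&(p[:,2]<205)&(abs(p[:,1]-215)<60)&(p[:,0]>390)&(p[:,0]<680)]
for _ in range(8):
    c=np.median(l,0) if _==0 else l.mean(0);m=np.linalg.svd(l-c)[2][2]
    d=abs((l-c)@m); l=l[d<max(3,np.percentile(d,90))]
m*=-np.sign(m[1]);print(len(l),c,m,"angle",np.pi/2+np.arctan2(m[2],-m[1]),"yaw",np.arctan2(m[0],-m[1]))
for z in(58,91,240): print(z,"y at x=536/500:",[c[1]-(m[0]*(x-c[0])+m[2]*(z-c[2]))/m[1] for x in(536,500)])
s=env.read_state();R=Ro.from_rotvec(s["orientation"]).as_matrix();print(R.round(3))
c=cams.get_calibration("wrist");print(np.array(c["tool_from_camera"]).round(3),c["fov_y"])
cv2.imwrite("pics/wrist0.png",cloud("wrist")[0][...,::-1])
E
```

```text
1692 [526.51484062 212.53704263 144.06299491] [ 0.0318362  -0.99525318  0.09196497] angle 1.6629382682342337 yaw 0.031977137023697116
58 y at x=536/500: [np.float64(204.8879240793272), np.float64(203.73635461213965)]
91 y at x=536/500: [np.float64(207.93724274673323), np.float64(206.78567327954568)]
240 y at x=536/500: [np.float64(221.7053785480514), np.float64(220.55380908086386)]
[[-0.918  0.397 -0.   ]
 [ 0.397  0.918 -0.001]
 [ 0.    -0.001 -1.   ]]
[[-1.0000e-03 -9.6900e-01 -2.4600e-01  6.9664e+01]
 [ 1.0000e+00 -1.0000e-03 -1.0000e-03 -6.9700e-01]
 [ 0.0000e+00 -2.4600e-01  9.6900e-01 -1.6969e+02]
 [ 0.0000e+00  0.0000e+00  0.0000e+00  1.0000e+00]] 71.77359687295346
```

View pics/wrist0.png

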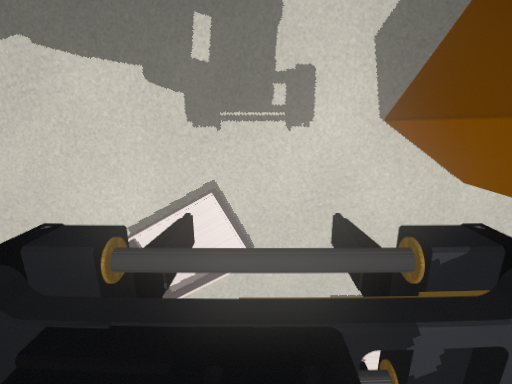

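The wrist view shows the tray at (200,240), with the fingers blocking the lower half. The lid stands at 1.66 rad, so its skirt would foul the gripper body over the bay. I'll tip it back to about 1.9 first, going via a high viewpoint over the −y side of the case.

>>> step_arm(
  series=[
    [[0,-0.9,-0.8,-0.5,0,0,0],[0,-0.9,-0.8,-0.5,0,0,0],[0,-0.9,-0.8,-0.5,0,0,0],[0,-0.9,-0.8,-0.5,0,0,0]],
  ],
)

```text
time_s: 0.48
tcp_pos: [300.6, 461.3, 267.1]
orientation: [0.639, 3.074, 0.003]
wrist_force: [0.1, -0.4, -0.4]
grip_width: 73.4
finger_force: 0.0
```

>>> step_arm(
  series=[
    [[0,-0.9,-0.8,-0.5,0,0,0],[0,-0.9,-0.8,-0.5,0,0,0],[0,-0.9,-0.8,-0.5,0,0,0],[0,-0.9,-0.8,-0.5,0,0,0]],
  ],
)

```text
time_s: 0.82
tcp_pos: [351.6, 352.4, 317.0]
orientation: [0.639, 3.073, 0.003]
wrist_force: [-0.3, -0.1, 0.1]
grip_width: 47.7
finger_force: 0.0
```

>>> step_arm(
  series=[
    [[0,-0.9,-0.8,-0.5,0,0,0],[0,-0.9,-0.8,-0.5,0,0,0],[0,-0.9,-0.8,-0.5,0,0,0],[0,-0.9,-0.8,-0.5,0,0,0]],
  ],
)

```text
time_s: 1.15
tcp_pos: [402.7, 243.3, 366.8]
orientation: [0.64, 3.073, 0.002]
wrist_force: [-0.4, 0.7, 0.4]
grip_width: 20.5
finger_force: 0.0
```

>>> step_arm(
  series=[
    [[0,-0.9,-0.8,-0.5,0,0,0],[0,-0.9,-0.8,-0.5,0,0,0],[0,-0.9,-0.8,-0.5,0,0,0],[0,-0.9,-0.8,-0.5,0,0,0]],
  ],
)

```text
time_s: 1.48
tcp_pos: [453.6, 134.1, 416.4]
orientation: [0.64, 3.073, 0.0]
wrist_force: [-0.4, -0.3, 0.4]
grip_width: 0.6
finger_force: 0.0
```

>>> step_arm(
  series=[
    [[0,-0.8,-0.7,0,0,0,0.36],[0,-0.8,-0.7,0,0,0,0.36],[0,-0.8,-0.7,0,0,0,0.36],[0,-0.8,-0.7,0,0,0,0.36],[0,-0.8,-0.7,0,0,0,0.36],[0,-0.8,-0.7,0,0,0,0.36],[0,-0.8,-0.7,0,0,0,0.36],[0,-0.8,-0.7,0,0,0,0.36],[0,-0.8,-0.7,0,0,0,0.36],[0,-0.8,-0.7,0,0,0,0.36],[0,-0.8,-0.7,0,0,0,0.36]],
  ],
)

```text
time_s: 2.4
tcp_pos: [497.1, 42.0, 414.1]
orientation: [-2.181, -2.26, 0.0]
wrist_force: [0.1, 1.4, 0.0]
grip_width: 0.1
finger_force: 0.0
```

```bash
python3 - <<'E'
from h import *
s=env.read_state();print(Ro.from_rotvec(s["orientation"]).as_matrix().round(3),s["joints"].round(2))
im,P=cloud("wrist"); np.savez("w1.npz",im=im,P=P); cv2.imwrite("pics/w1.png",im[...,::-1])
p=P.reshape(-1,3);p=p[np.isfinite(p[:,0])]
for z0,z1 in((50,61),(10,22),(30,45)):
  k=p[(p[:,2]>z0)&(p[:,2]<z1)&(p[:,0]>380)&(p[:,0]<700)&(p[:,1]>0)&(p[:,1]<215)]; print(z0,len(k),k.min(0),k.max(0))
r=p[(p[:,2]>48)&(p[:,2]<62)&(p[:,0]>380)&(p[:,0]<700)&(p[:,1]>0)&(p[:,1]<215)]
a=.032
for it in range(3):
    ex=np.array([np.cos(a),np.sin(a)]);ey=np.array([-ex[1],ex[0]])
    u=r[:,:2]@ex;v=r[:,:2]@ey
    w=(v<v.min()+12)&(u>u.min()+10)&(u<u.max()-10)
    f=np.polyfit(u[w],v[w],1);a+=np.arctan(f[0])
print("yaw",a,"u",np.percentile(u,[.5,50,99.5]),"wall mid v",f, "v rng",np.percentile(v,[.5,99.5]),"wallz",r[w,2].mean())
print("-y wall v 2..98",np.percentile(v[w],[2,50,98]),"u ends", [np.percentile(u[q],[2,50,98]) for q in ((u<u.min()+14)&(v>v.min()+20),(u>u.max()-14)&(v>v.min()+20))])
E
```

```text
[[-0.036  0.999 -0.001]
 [ 0.999  0.036  0.   ]
 [ 0.    -0.001 -1.   ]] [-0.05  0.16  1.53  0.    1.46 -0.08]
50 1648 [405.40824921  32.68086666  50.00753898] [658.37339248 210.15069933  60.99593718]
10 1759 [416.74992934  39.69246033  10.0020864 ] [654.90610518 204.26411715  21.96009729]
30 4238 [410.72823061  29.66825042  30.01259982] [654.62566337 204.57852326  44.96099616]
yaw 0.03371534807303065 u [411.27122168 542.43401595 660.8131275 ] wall mid v [-2.72828996e-08  2.09717526e+01] v rng [ 15.33579727 188.45767546] wallz 54.446176430866444
-y wall v 2..98 [15.34380792 20.68764741 24.32010185] u ends [array([411.24558066, 414.85320746, 422.27411922]), array([651.45457894, 656.68680895, 660.83160896])]
```

View pics/w1.png

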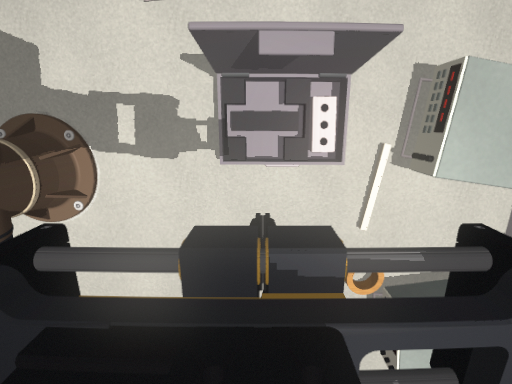

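The wrist view shows the case at (220–347, 75–163), the bay at (265,121), the spare at (323,124) and the lid at the top. One more numeric refinement from the corner blocks and lid.

```bash
python3 - <<'E'
from h import *
d=np.load("w1.npz");P=d["P"];im=d["im"];a=.0337
p=P.reshape(-1,3);ok=np.isfinite(p[:,0]);p=p[ok]
ex=np.array([np.cos(a),np.sin(a)]);ey=np.array([-ex[1],ex[0]])
u=p[:,:2]@ex-535.8;v=p[:,:2]@ey-103;z=p[:,2]
g=np.full((36,52),np.nan)
for i in range(36):
  for j in range(52):
    m=(abs(u-(-127.5+5*j))<2.5)&(abs(v-(-87.5+5*i))<2.5)&(z<70)
    if m.any():g[i,j]=np.median(z[m])
for i in range(36): print("%4d"%(-87.5+5*i)," ".join("%2d"%x if x==x else " ." for x in g[i]))
l=(z>75)&(z<205)&(v>60)&(v<150)&(abs(u)<120)
q=np.c_[u,v,z][l]
for _ in range(6):
  c=q.mean(0);m=np.linalg.svd(q-c)[2][2];e=abs((q-c)@m);q=q[e<max(2.5,np.percentile(e,90))]
m*=-np.sign(m[1]);print("lid",len(q),c,m,"ang",np.pi/2+np.arctan2(m[2],-m[1]),"hinge v",c[1]-(m[2]*(58-c[2]))/m[1]+m[0]/m[1]*c[0])
E
```

```text
-87  .  .  .  .  .  . 53  .  .  .  .  .  .  .  . 53  .  .  . 48 49 48 49 48 47 48 48 48 48 48 47 47 48  .  .  .  .  .  .  .  .  .  .  .  .  .  .  .  .  .  .  .
 -82  . 55 55 55 55 56 56 55 55 55 56 56 55 55 55 55 55 55 55 55 55 55 55 55 55 55 55 55 55 55 55 55 55 55 55 55 55 55 55 55 55 56 54 55 55 55 55 55 55 54 54  .
 -77  . 56 47 39 40 40 39 40 40 40 41 22 22 23 20 22 23 22 20 21 28 21 29 19 20 20 21 38 40 40 41 40 41 40 39 39 39 36 18 17 27 19 16 18 18 16 17 17 16 33 41  .
 -72  . 55 40 39 39 39 39 39 39 39 39  5  5  5  6  5  5  5  5  4  4  5  5  5  5  4  4 37 39 40 39 39 39 39 39 39 39  6  5  5  5  6  5  5  4  6  4  5  5  8 48  .
 -67  . 55 44 39 39 40 40 40 39 39 38  6  5  5  6  6  6  6  5  6  5  5  6  6  5  6  5 35 40 39 40 40 39 39 40 38 40  6  5  5  6  5  5  4  4  5  5  5  4  6 35  .
 -62  . 55 41 39 38 40 40 39 39 38 40  6  6  6  6  5  5  5  5  5  5  5  5  5  5  5  5 37 38 39 39 39 40 39 39 39 39  5 10 34 33 32 33 33 32 32 33 32  . 51 34  .
 -57  . 55 42 39 39 39 38 38 39 39 39  5  5  5  5  5  5  5  5  4  4  5  5  5  4  5  5 35 39 39 39 38 40 39 39 39 38  5 25 33 34 32 33 3
[... 4131 characters left out ...]
 6  5 38 40 39 39 40 39 40 39 39 39  5  5  5  5  4  5  4  5  5  4  5  5 24 53 54
  77  . 54 41 40 40 46 41 41 42 40 42 31 29 19 24 14 28 25 19 30 14 30 20 25 20 20 25 39 42 43 42 40 41 41 41 43 41 34 21 21 32 21 23 22 27 22 24 22 21 32 54  .
  82  . 55 55 60 61 61 60 61 61 61 61 60 60 55 56 55 54 55 55 55 56 55 56 55 55 54 55 55 55 55 55 54 56 56 56 55 55 55 55 60 60 61 59 60 60 60 60 60 59 60 55 58
  87 62 65 67 65 65 63 68 63 62 65 64 64 63 64 64 66 63 66 64 64 64 60 63 65 63 60 62 63 58 64 63 63 60 61 63 64 59 64 60 65 65 65 65 63 65 65 64 63 61  .  .  .
lid 3531 [ -2.96451082  92.19135608 140.87915918] [-0.00292149 -0.99661376  0.08217347] ang 1.6530629064888596 hinge v 85.34905779552871
```

>>> step_arm(
  series=[
    [[0,0.5,-0.37,0.9,0,0,0],[0,0.5,-0.37,0.9,0,0,0],[0,0.5,-0.37,0.9,0,0,0]],
  ],
)

```text
time_s: 2.7
tcp_pos: [456.5, 91.2, 321.9]
orientation: [-2.18, -2.259, 0.002]
wrist_force: [1.1, -0.7, -0.6]
grip_width: 0.3
finger_force: 0.0
```

>>> step_arm(
  series=[
    [[0,0.5,0,0.9,0,0,0],[0,0.5,0,0.9,0,0,0],[0,0.5,0,0.9,0,0,0]],
  ],
)

```text
time_s: 2.95
tcp_pos: [455.1, 141.6, 231.2]
orientation: [-2.179, -2.26, 0.004]
wrist_force: [-0.4, -0.3, -0.1]
grip_width: 0.3
finger_force: 0.0
```

>>> step_arm(
  series=[
    [[0,0.2,0,0.5,0,0,0],[0,0.2,0,0.5,0,0,0],[0,0.2,0,0.5,0,0,0]],
  ],
)

```text
time_s: 3.2
tcp_pos: [454.8, 160.9, 181.8]
orientation: [-2.178, -2.26, 0.007]
wrist_force: [0.0, -0.3, -0.9]
grip_width: 0.4
finger_force: 0.0
```

>>> step_arm(
  series=[
    [[0,0.2,0,0,0,0,0],[0,0.36,0,0,0,0,0],[0,0.41,0,0,0,0,0],[0,0.46,0,0,0,0,0],[0,0.51,0,0,0,0,0],[0,0.56,0,0,0,0,0],[0,0.61,0,0,0,0,0],[0,0.66,0,0,0,0,0],[0,0.71,0,0,0,0,0],[0,0.76,0,0,0,0,0]],
  ],
)

```text
time_s: 4.03
tcp_pos: [453.8, 236.3, 184.7]
orientation: [-2.186, -2.257, 0.0]
wrist_force: [0.3, -2.1, -0.4]
grip_width: 0.7
finger_force: 1.1
```

>>> step_arm(
  series=[
    [[0.5,-0.15,0,0,0,0,0],[0.5,-0.5,0,-0.4,0,0,0],[0.5,-1,0,-0.9,0,0,0],[1,-1,0,-0.9,0,0,0],[1,-1,0,-0.9,0,0,0]],
  ],
)

```text
time_s: 4.45
tcp_pos: [458.8, 133.7, 279.6]
orientation: [2.184, 2.251, 0.01]
wrist_force: [-0.1, -0.1, 0.4]
grip_width: 28.4
finger_force: 0.0
```

```bash
cat >> h.py <<'E'
def rel(p,R):
    s=env.read_state();R0=Ro.from_rotvec(s["orientation"]).as_matrix()
    print("pos",s["tcp_pos"].round(1),"j",s["joints"].round(2),"F",s["wrist_force"].round(1))
    print("shift/100",(R0.T@(np.array(p)-s["tcp_pos"])/100).round(3),"turn/pi",(Ro.from_matrix(R0.T@R).as_rotvec()/np.pi).round(3))
n=np.array([.1179,.4874,.8652]);n/=np.linalg.norm(n)
xs=np.array([0,0,1])-n[2]*n;xs/=np.linalg.norm(xs);ys=np.cross(n,xs)
RG=np.c_[-xs,ys,-n]
E
python3 - <<'E'
from h import *
print(RG.round(3),np.linalg.det(RG)); fc=np.array([545.5,-192.3,102.3]); rel(fc-33*n+100*n,RG)
E
```

```text
[[ 0.203  0.972 -0.118]
 [ 0.841 -0.235 -0.487]
 [-0.501  0.    -0.865]] 1.0000000000000002
pos [458.8 133.7 279.6] j [ 0.15  0.21  1.82 -0.    1.11  0.12] F [-0.1 -0.1  0.4]
shift/100 [-2.962  0.847  1.198] turn/pi [ 0.025 -0.167  0.083]
```

>>> step_arm(
  series=[
    [[1,-1,0.28,0,0,0,0],[1,-1,0.28,0,0,0,0],[1,-1,0.28,0,0,0,0],[1,-1,0.28,0,0,0,0]],
  ],
)

```text
time_s: 4.78
tcp_pos: [489.4, 34.5, 274.3]
orientation: [2.189, 2.253, 0.001]
wrist_force: [-0.3, 0.1, -0.3]
grip_width: 55.4
finger_force: 0.0
```

>>> step_arm(
  series=[
    [[1,-1,0.28,0.3,0,0,0],[1,-1,0.28,0.3,0,0,0],[1,-1,0.28,0.3,0,0,0],[1,-1,0.28,0.3,0,0,0]],
  ],
)

```text
time_s: 5.12
tcp_pos: [520.2, -64.4, 242.7]
orientation: [-2.187, -2.253, 0.001]
wrist_force: [0.2, -0.1, 0.2]
grip_width: 81.5
finger_force: 0.0
```

>>> step_arm(
  series=[
    [[1,-0.96,0.28,0.4,0.025,-0.167,0.083],[1,-0.96,0.28,0.6,0.025,-0.167,0.083],[1,-0.96,0.28,0.8,0.025,-0.167,0.083],[1,-0.96,0.28,0.9,0.025,-0.167,0.083],[1,-0.96,0.28,0.9,0.025,-0.167,0.083],[1,-0.96,0.28,0.9,0.025,-0.167,0.083],[1,-0.96,0.28,0.9,0.025,-0.167,0.083]],
  ],
)

```text
time_s: 5.7
tcp_pos: [551.0, -155.0, 153.9]
orientation: [2.165, 1.715, -0.592]
wrist_force: [-0.5, -0.5, 0.2]
grip_width: 94.9
finger_force: 0.0
```

```bash
python3 - <<'E'
from h import *
fc=np.array([545.5,-192.3,102.3]); rel(fc-33*n,RG)
im,P=cloud("wrist");cv2.imwrite("pics/w2.png",im[...,::-1])
p=P.reshape(-1,3);p=p[np.isfinite(p[:,0])]
q=(p-fc)@np.c_[xs,ys,n]
m=(abs(q[:,2])<4)&(abs(q[:,0])<95)&(abs(q[:,1])<45);k=q[m]
print(m.sum(),np.percentile(k,[1,2,50,98,99],axis=0).round(1))
for a in range(-90,60,10):
    w=k[abs(k[:,0]-a)<5]
    if len(w)>10:print(a,len(w),w[:,1].min().round(1),w[:,1].max().round(1),w[:,2].mean().round(1))
E
```

```text
pos [ 551.  -155.   153.9] j [-0.15  0.55  1.76 -0.64  0.99  0.48] F [-0.5 -0.5  0.2]
shift/100 [-0.066  0.04   0.965] turn/pi [-0.002  0.     0.003]
7546 [[-73.6 -27.5  -3.4]
 [-72.1 -26.3  -3. ]
 [-20.   -0.1  -0.2]
 [ 69.6  26.6   2. ]
 [ 71.4  27.9   2.2]]
-80 15 -21.2 -5.6 -3.0
-70 674 -24.8 30.2 -1.0
-60 727 -24.9 29.8 0.0
-50 687 -25.0 29.2 -0.4
-40 668 -26.0 28.8 0.0
-30 682 -26.2 28.2 -0.2
-20 636 -27.3 27.8 -0.3
-10 622 -27.4 27.3 0.2
0 603 -28.5 26.7 -0.6
10 584 -28.7 26.1 -0.4
20 568 -28.8 25.6 -0.0
30 561 -30.0 25.0 -0.0
40 180 -30.1 24.3 -0.2
```

View pics/w2.png

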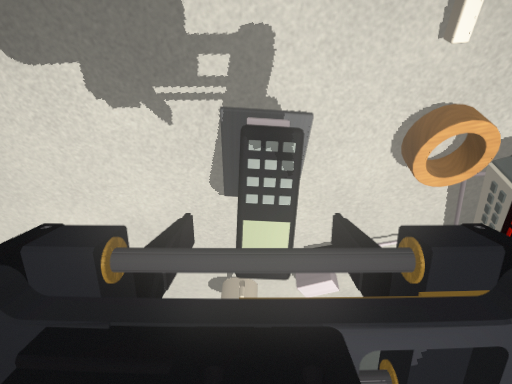

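The wrist view shows the meter between the fingers: face at (270,200), display at (265,235), turned about 3° relative to the tool. I'll correct that turn and grasp.

>>> step_arm(
  series=[
    [[1,-0.06,0.03,0.2,0,0,0.02],[1,-0.06,0.03,0.5,0,0,0.02],[1,-0.06,0.03,0.75,0,0,0.02],[1,-0.06,0.03,0.9,0,0,0.02],[1,-0.06,0.03,0.97,0,0,0.02],[1,-0.06,0.03,0.97,0,0,0.02],[0,-0.06,0.03,0.97,0,0,0.02],[0,-0.06,0.03,0.97,0,0,0.02],[0,-0.06,0.03,0.97,0,0,0.02],[0,-0.06,0.03,0.97,0,0,0.02],[0,-0.06,0.03,0.97,0,0,0.02],[0,-0.06,0.03,0.97,0,0,0.02]],
  ],
)

```text
time_s: 6.75
tcp_pos: [540.3, -210.1, 74.2]
orientation: [2.211, 1.635, -0.576]
wrist_force: [0.6, -0.3, 0.7]
grip_width: 60.4
finger_force: 0.0
```

>>> step_arm(
  series=[
    [[0,0,0,0,0,0,0],[0,0,0,0,0,0,0]],
  ],
)

```text
time_s: 6.92
tcp_pos: [540.3, -210.2, 74.1]
orientation: [2.211, 1.634, -0.576]
wrist_force: [1.0, 2.7, 3.7]
grip_width: 56.5
finger_force: 30.0
```

```bash
python3 - <<'E'
from h import *
s=env.read_state();print(s["tcp_pos"],s["grip_width"],s["finger_force"],s["wrist_force"])
fc=np.array([545.5,-192.3,102.3]);R=Ro.from_rotvec(s["orientation"]).as_matrix();print(R.T@(s["tcp_pos"]-fc))
rel(s["tcp_pos"]+70*n,R)
E
```

```text
[ 540.30761782 -210.150817     74.10862983] 56.50549600891164 30.00060886144638 [0.97857487 2.67885233 3.66425335]
[-1.84775572 -0.54153876 33.71436469]
pos [ 540.3 -210.2   74.1] j [-0.25  0.66  1.83 -0.76  0.82  0.63] F [1.  2.7 3.7]
shift/100 [-0.003 -0.004 -0.7  ] turn/pi [0. 0. 0.]
```

>>> step_arm(
  series=[
    [[0,0,0,-0.1,0,0,0],[0,0,0,-0.35,0,0,0],[0,0,0,-0.65,0,0,0],[0,0,0,-1,0,0,0],[0,0,0,-1,0,0,0],[0,0,0,-1,0,0,0]],
  ],
)

```text
time_s: 7.42
tcp_pos: [553.2, -160.5, 161.5]
orientation: [2.21, 1.635, -0.573]
wrist_force: [-0.8, -0.7, -3.6]
grip_width: 56.7
finger_force: 30.0
```

```bash
cat >> h.py <<'E'
a=.0337;ca,sa=np.cos(a),np.sin(a)
RP=np.array([[ca,sa,0],[sa,-ca,0],[0,0,-1.]])  # x->case x, y->-case y, z down
E
python3 - <<'E'
from h import *
s=env.read_state();print(s["grip_width"],s["finger_force"])
rel(s["tcp_pos"],RP)
E
```

```text
56.710970921488354 29.998061656951904
pos [ 553.2 -160.5  161.5] j [-0.16  0.54  1.75 -0.64  1.    0.53] F [-0.8 -0.7 -3.6]
shift/100 [0. 0. 0.] turn/pi [0.112 0.14  0.385]
```

>>> step_arm(
  series=[
    [[0,0.6,-0.45,-0.58,0.112,0.14,0.385],[0,0.6,-0.45,-0.58,0.112,0.14,0.385],[0,0.6,-0.45,-0.58,0.112,0.14,0.385],[0,0.6,-0.45,-0.58,0.112,0.14,0.385],[0,0.6,-0.45,-0.58,0.112,0.14,0.385],[0,0.6,-0.45,-0.58,0.112,0.14,0.385],[0,0.6,-0.45,-0.58,0.112,0.14,0.385],[0,0.6,-0.45,-0.58,0.112,0.14,0.385],[0,0.6,-0.45,-0.58,0.112,0.14,0.385],[0,0.6,-0.45,-0.58,0.112,0.14,0.385],[0,0.6,-0.45,-0.58,0.112,0.14,0.385],[0,0.6,-0.45,-0.58,0.112,0.14,0.385]],
  ],
)

```text
time_s: 8.42
tcp_pos: [531.0, -71.7, 177.7]
orientation: [-3.139, -0.041, 0.008]
wrist_force: [0.2, 0.6, -2.3]
grip_width: 55.8
finger_force: 30.0
```

```bash
python3 - <<'E'
from h import *
rel([494.5,120.4,120],RP)
E
```

```text
pos [531.  -71.7 177.7] j [-0.26  0.41  1.82  0.    0.92  1.29] F [ 0.2  0.6 -2.3]
shift/100 [-0.311 -1.929  0.583] turn/pi [-0.001  0.002 -0.002]
```

>>> step_arm(
  series=[
    [[0,-0.15,-0.96,0,0,0,0],[0,-0.15,-0.96,0,0,0,0],[0,-0.15,-0.96,0,0,0,0],[0,-0.15,-0.96,0,0,0,0]],
  ],
)

```text
time_s: 8.75
tcp_pos: [512.9, 27.2, 178.2]
orientation: [3.141, 0.059, -0.01]
wrist_force: [0.4, -0.9, -1.7]
grip_width: 56.1
finger_force: 30.0
```

>>> step_arm(
  series=[
    [[0,-0.16,-0.97,0.2,0,0,0],[0,-0.16,-0.97,0.2,0,0,0],[0,-0.16,-0.97,0.2,0,0,0],[0,-0.16,-0.97,0.2,0,0,0],[0,-0.16,-0.97,0.2,0,0,0]],
  ],
)

```text
time_s: 9.17
tcp_pos: [494.9, 121.3, 158.4]
orientation: [3.14, 0.056, -0.008]
wrist_force: [0.4, -0.7, -1.7]
grip_width: 55.9
finger_force: 30.0
```

```bash
python3 - <<'E'
from h import *
s=env.read_state();rel([494.5,120.4,20],RP)
im,P=cloud("side");p=P[60:210,190:310].reshape(-1,3);p=p[np.isfinite(p[:,0])]
l=p[(p[:,2]>100)&(p[:,2]<260)&(p[:,1]>170)&(p[:,1]<330)&(p[:,0]>560)&(p[:,0]<650)]
for z in range(100,250,20):
    k=l[abs(l[:,2]-z)<5]; print(z,len(k),np.median(k[:,1]) if len(k) else None)
im,P=cloud("wrist");cv2.imwrite("pics/w3.png",np.hstack([im[...,::-1]]))
# held meter edges in tool frame
T=(P-s["tcp_pos"])@Ro.from_rotvec(s["orientation"]).as_matrix();t=T.reshape(-1,3)
m=(abs(t[:,1])<26)&(t[:,0]>12)&(t[:,0]<100)&(abs(t[:,2]+33)<14);k=t[m];print(len(k))
for x in range(15,90,5):
    w=k[abs(k[:,0]-x)<2.5]
    if len(w)>5:print(x,len(w),np.median(w[:,2]).round(1),w[:,1].min().round(1),w[:,1].max().round(1))
E
```

```text
pos [494.9 121.3 158.4] j [ 0.11  0.4   1.9  -0.    0.85  1.65] F [ 0.4 -0.7 -1.7]
shift/100 [0.003 0.008 1.384] turn/pi [0.    0.002 0.001]
100 15 223.133386420561
120 26 230.87424294091076
140 39 237.09892857575537
160 52 244.54214240975375
180 48 251.07411994980035
200 58 258.0715624506204
220 68 264.6903874331404
240 10 238.56237038006873
12042
15 857 -34.4 -25.9 25.8
20 803 -33.8 -25.6 25.9
25 803 -34.8 -26.0 25.9
30 914 -34.7 -26.0 26.0
35 878 -33.9 -26.0 26.0
40 877 -34.6 -25.9 26.0
45 938 -35.0 -25.9 25.9
50 976 -34.1 -26.0 26.0
55 970 -34.4 -25.7 26.0
60 1011 -35.1 -26.0 26.0
65 1016 -34.2 -25.7 25.9
70 1122 -34.0 -26.0 25.9
75 802 -32.6 -25.9 26.0
```

View pics/w3.png

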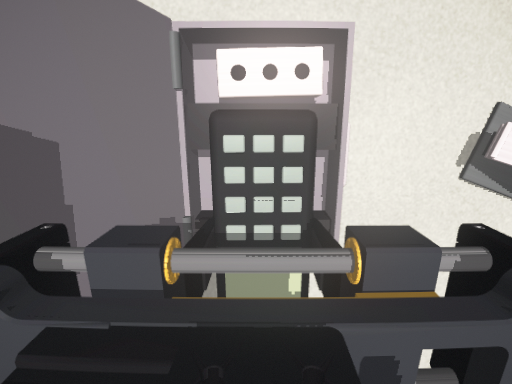

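The view shows the meter level and lined up over the bay: meter at (263,170), spare at (270,72). The lid is now at about 1.9 rad. Descending.

>>> step_arm(
  series=[
    [[0,0,0.01,0.3,0,0.002,0.001],[0,0,0.01,0.6,0,0.002,0.001],[0,0,0.01,0.85,0,0.002,0.001],[0,0,0.01,0.98,0,0.002,0.001],[0,0,0.01,0.98,0,0.002,0.001]],
  ],
)

```text
time_s: 9.68
tcp_pos: [494.0, 118.8, 58.8]
orientation: [3.141, 0.044, -0.003]
wrist_force: [-1.0, -0.1, -2.1]
grip_width: 56.2
finger_force: 30.0
```

>>> step_arm(
  series=[
    [[0,0,0,0.08,0,0,0],[0,0,0,0.16,0,0,0],[0,0,0,0.24,0,0,0],[0,0,0,0.32,0,0,0],[0,0,0,0.38,0,0,0],[0,0,0,0.4,0,0,0],[0,0,0,0.4,0,0,0]],
  ],
)

```text
time_s: 10.27
tcp_pos: [494.7, 120.3, 20.7]
orientation: [-3.141, -0.045, -0.003]
wrist_force: [0.7, 0.4, -3.4]
grip_width: 56.2
finger_force: 30.0
```

>>> step_arm(
  series=[
    [[0,0,0,0.02,0,0,0],[0,0,0,0.04,0,0,0],[0,0,0,0.05,0,0,0],[0,0,0,0.05,0,0,0],[0,0,0,0.05,0,0,0]],
  ],
)

```text
time_s: 10.68
tcp_pos: [495.0, 120.3, 16.3]
orientation: [-3.141, -0.045, -0.005]
wrist_force: [1.0, -0.1, -3.6]
grip_width: 56.3
finger_force: 30.0
```

>>> step_arm(
  series=[
    [[0,0,0,0.01,0,0,0],[0,0,0,0.01,0,0,0],[0,0,0,0.01,0,0,0]],
  ],
)

```text
time_s: 10.93
tcp_pos: [494.9, 120.3, 15.2]
orientation: [-3.141, -0.045, -0.004]
wrist_force: [-0.1, 1.0, -2.2]
grip_width: 55.8
finger_force: 30.0
```

>>> step_arm(
  series=[
    [[0,0,0,0.007,0,0,0],[0,0,0,0.007,0,0,0],[0,0,0,0.007,0,0,0]],
  ],
)

```text
time_s: 11.18
tcp_pos: [495.0, 120.3, 14.6]
orientation: [-3.141, -0.045, -0.005]
wrist_force: [0.4, 0.0, 0.0]
grip_width: 56.2
finger_force: 30.0
```

>>> step_arm(
  series=[
    [[0,0,0,0.005,0,0,0],[0,0,0,0.005,0,0,0],[0,0,0,0.005,0,0,0]],
  ],
)

```text
time_s: 11.43
tcp_pos: [495.1, 120.4, 14.3]
orientation: [-3.141, -0.045, -0.005]
wrist_force: [-0.9, 0.6, 4.7]
grip_width: 56.3
finger_force: 30.0
```

Contact made, so I release and rise.

>>> step_arm(
  series=[
    [[0.8,0,0,0,0,0,0],[0.8,0,0,0,0,0,0],[0.8,0,0,0,0,0,0],[0.8,0,0,0,0,0,0],[0.8,0,0,0,0,0,0],[0.8,0,0,-0.2,0,0,0],[0.8,0,0,-0.5,0,0,0],[0.8,0,0,-1,0,0,0],[0.8,0,0,-1,0,0,0]],
  ],
)

```text
time_s: 12.18
tcp_pos: [496.3, 120.5, 118.7]
orientation: [-3.14, -0.045, -0.014]
wrist_force: [-0.4, 0.5, -0.2]
grip_width: 76.0
finger_force: 0.0
```

>>> step_arm(
  series=[
    [[0.8,0,0,-1,0,0,0],[0.3,0,0,-1,0,0,0],[0,0,0,-1,0,0,0],[0,0,0,-1,0,0,0]],
  ],
)

```text
time_s: 12.52
tcp_pos: [495.8, 120.4, 217.9]
orientation: [-3.14, -0.045, -0.016]
wrist_force: [-0.8, 0.1, 0.1]
grip_width: 61.5
finger_force: 0.0
```

```bash
python3 - <<'E'
from h import *
s=env.read_state();print(s["tcp_pos"],s["joints"].round(2))
im,P=cloud("wrist");cv2.imwrite("pics/w4.png",im[...,::-1])
p=P.reshape(-1,3);p=p[np.isfinite(p[:,0])]
ex=np.array([ca,sa]);ey=np.array([-sa,ca])
u=p[:,:2]@ex-535.8;v=p[:,:2]@ey-103;z=p[:,2]
m=(abs(v)<24)&(u>-100)&(u<40)&(z>35)&(z<60)
c=np.c_[u[m],v[m],np.ones(m.sum())];f=np.linalg.lstsq(c,z[m],rcond=None)[0];print("face z plane",f,"u rng",u[m].min(),u[m].max())
# tray & lid back side obstacles from side camera
im,P=cloud("scene");p=P.reshape(-1,3);p=p[np.isfinite(p[:,0])]
k=p[(p[:,2]>8)&(p[:,2]<45)&(p[:,1]>230)&(p[:,1]<520)&(p[:,0]>250)&(p[:,0]<800)];print("tray",np.percentile(k,[1,50,99],axis=0))
k=p[(p[:,2]>150)&(p[:,2]<245)&(p[:,1]>225)&(p[:,1]<300)&(p[:,0]>400)&(p[:,0]<680)];print("lid top",np.percentile(k,[1,50,99],axis=0))
E
```

```text
[495.78787253 120.35474488 217.92746907] [0.11 0.32 1.84 0.   0.97 1.65]
face z plane [-4.31550143e-03  9.63757227e-04  4.79438395e+01] u rng -99.99122255261454 38.756083565986955
tray [[250.24474771 344.95551614   8.08564485]
 [354.96949884 420.00115014  24.93657261]
 [371.54833491 511.09435645  38.74525024]]
lid top [[405.87073959 239.18789412 153.63121293]
 [549.3456626  259.6293577  229.28691232]
 [655.56855606 277.55351986 241.20085396]]
```

View pics/w4.png

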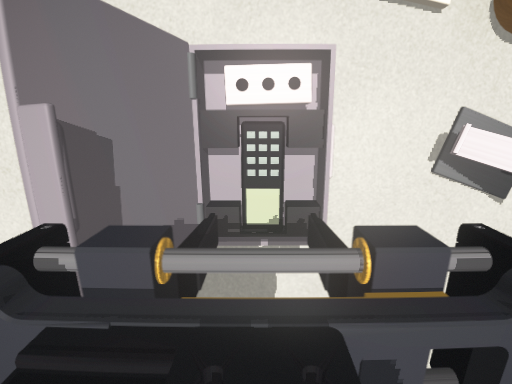

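The meter sits level in the bay: meter at (263,175), face at about 48 mm, spare undisturbed. Now I go over and behind the lid with the fingers shut.

>>> step_arm(
  series=[
    [[0,0.2,0,-0.36,0,0,0],[0,0.38,0,-0.72,0,0,0],[0,0.38,0,-0.72,0,0,0],[0,0.38,0,-0.72,0,0,0]],
  ],
)

```text
time_s: 12.95
tcp_pos: [532.8, 121.1, 285.4]
orientation: [-3.141, -0.045, -0.005]
wrist_force: [-0.1, -0.5, -0.8]
grip_width: 26.9
finger_force: 0.0
```

>>> step_arm(
  series=[
    [[0,0,-1,0,0,0,0],[0,0,-1,0,0,0,0],[0,0,-1,0,0,0,0],[0,0,-1,0,0,0,0]],
  ],
)

```text
time_s: 13.28
tcp_pos: [527.8, 223.8, 283.3]
orientation: [-3.141, -0.05, 0.002]
wrist_force: [0.9, 0.5, -1.0]
grip_width: 2.2
finger_force: 0.0
```

>>> step_arm(
  series=[
    [[0,0,-1,0,0,0,0],[0,0,-1,0,0,0,0],[0,0,-1,0,0,0,0],[0,0,-1,0,0,0,0]],
  ],
)

```text
time_s: 13.62
tcp_pos: [525.3, 323.1, 283.6]
orientation: [3.141, 0.05, -0.001]
wrist_force: [-0.5, 0.5, -0.7]
grip_width: 0.5
finger_force: 0.0
```

>>> step_arm(
  series=[
    [[0,0,0,0.4,0,0,0],[0,0,0,0.85,0,0,0],[0,0,0,0.85,0,0,0],[0,0,0,0.85,0,0,0]],
  ],
)

```text
time_s: 13.95
tcp_pos: [525.7, 319.4, 198.9]
orientation: [3.139, 0.044, -0.004]
wrist_force: [0.6, 0.5, 0.8]
grip_width: 0.6
finger_force: 0.0
```

>>> step_arm(
  series=[
    [[0,0,0.15,0,0,0,0],[0,0,0.28,0,0,0,0],[0,0,0.36,0,0,0,0],[0,0,0.44,0,0,0,0],[0,0,0.52,0,0,0,0],[0,0,0.6,0,0,0,0],[0,0,0.68,0,0,0,0],[0,0,0.76,0,0,0,0],[0,0,0.84,0,0,0,0],[0,0,0.93,0,0,0,0],[0,0,0.93,0,0,0,0]],
  ],
)

```text
time_s: 14.87
tcp_pos: [529.2, 226.5, 200.9]
orientation: [3.141, 0.044, 0.003]
wrist_force: [-0.1, -0.1, 0.3]
grip_width: 0.4
finger_force: 0.0
```

```bash
cat >> h.py <<'E'
def cuv():
    s=env.read_state();x,y,z=s["tcp_pos"];print("t",s["time_s"],"u,v,z",(x*ca+y*sa-535.8).round(1),(-x*sa+y*ca-103).round(1),z.round(1),"F",s["wrist_force"].round(1),"w",round(s["grip_width"],1))
def lid(cam="side"):
    im,P=cloud(cam);p=P.reshape(-1,3);p=p[np.isfinite(p[:,0])]
    u=p[:,0]*ca+p[:,1]*sa-535.8;v=-p[:,0]*sa+p[:,1]*ca-103
    for lo,hi in((-120,-60),(60,120)):
        for w in range(-90,150,20):
            m=(u>lo)&(u<hi)&(abs(v-w)<5)&(p[:,2]<255)&(p[:,2]>52)
            if m.sum()>3:print(lo,"v",w,m.sum(),np.percentile(p[m,2],[10,50,90]).round(1))
    return im
E
python3 - <<'E'
from h import *
cuv();s=env.read_state();print(Ro.from_rotvec(s["orientation"]).as_matrix().round(3)); lid("scene")
E
```

```text
t 14.8667 u,v,z 0.7 105.6 200.9 F [-0.1 -0.1  0.3] w 0.4
[[ 1.     0.028  0.002]
 [ 0.028 -1.    -0.   ]
 [ 0.002  0.    -1.   ]]
-120 v -10 4 [52.2 52.4 56.2]
-120 v 10 8 [52.2 52.8 55.2]
60 v 90 226 [124.3 224.6 242.2]
```

>>> step_arm(
  series=[
    [[0,0,0.1,-0.02,0,0,0],[0,0,0.2,-0.02,0,0,0],[0,0,0.3,-0.02,0,0,0],[0,0,0.4,-0.02,0,0,0],[0,0,0.5,-0.02,0,0,0],[0,0,0.58,-0.02,0,0,0],[0,0,0.68,-0.01,0,0,0],[0,0,0.78,0.01,0,0,0],[0,0,0.86,0.03,0,0,0],[0,0,0.94,0.07,0,0,0]],
  ],
)

```text
time_s: 15.75
tcp_pos: [532.1, 133.3, 194.1]
orientation: [-3.141, -0.045, -0.005]
wrist_force: [-1.1, 2.2, 0.1]
grip_width: 0.6
finger_force: 0.8
```

>>> step_arm(
  series=[
    [[0,0,0.07,0.035,0,0,0],[0,0,0.14,0.075,0,0,0],[0,0,0.21,0.12,0,0,0],[0,0,0.27,0.17,0,0,0],[0,0,0.33,0.225,0,0,0],[0,0,0.39,0.28,0,0,0],[0,0,0.45,0.345,0,0,0],[0,0,0.5,0.42,0,0,0],[0,0,0.55,0.49,0,0,0],[0,0,0.59,0.56,0,0,0],[0,0,0.63,0.63,0,0,0]],
  ],
)

```text
time_s: 16.67
tcp_pos: [534.0, 70.8, 130.3]
orientation: [-3.141, -0.045, -0.004]
wrist_force: [-0.7, 0.2, 0.2]
grip_width: 0.5
finger_force: 0.4
```

```bash
python3 - <<'E'
from h import *
cuv();lid("scene")
E
```

```text
t 16.6667 u,v,z 0.3 -50.2 130.3 F [-0.7  0.2  0.2] w 0.5
-120 v -30 17 [117.1 120.  122. ]
-120 v 10 45 [ 98.9 102.3 104.6]
-120 v 30 58 [91.  93.7 96.2]
-120 v 50 62 [80.7 83.9 87.6]
-120 v 70 63 [72.4 75.4 79. ]
-120 v 90 58 [60.2 66.  69.2]
60 v -70 75 [133.7 136.7 139.4]
60 v -50 76 [124.8 128.3 131.2]
60 v -30 76 [116.1 118.9 122.5]
60 v -10 79 [106.9 111.  113.9]
60 v 10 74 [ 98.8 102.3 105.5]
60 v 30 76 [90.3 93.1 96.9]
60 v 50 73 [80.9 84.4 87.1]
60 v 70 77 [72.8 76.  79.7]
60 v 90 63 [58.8 65.7 69.7]
```

>>> step_arm(
  series=[
    [[0,0,0.02,0.06,0,0,0],[0,0,0.05,0.12,0,0,0],[0,0,0.08,0.18,0,0,0],[0,0,0.1,0.24,0,0,0],[0,0,0.13,0.3,0,0,0],[0,0,0.15,0.36,0,0,0],[0,0,0.17,0.42,0,0,0],[0,0,0.18,0.46,0,0,0],[0,0,0.18,0.48,0,0,0]],
  ],
)

```text
time_s: 17.47
tcp_pos: [534.5, 53.1, 82.3]
orientation: [-3.141, -0.045, -0.003]
wrist_force: [-0.1, -1.1, 1.3]
grip_width: 0.4
finger_force: 0.3
```

>>> step_arm(
  series=[
    [[0,0,0,0.03,0,0,0],[0,0,0,0.05,0,0,0],[0,0,0,0.07,0,0,0],[0,0,0,0.07,0,0,0]],
  ],
)

```text
time_s: 17.8
tcp_pos: [534.8, 52.8, 76.7]
orientation: [3.141, 0.046, 0.005]
wrist_force: [-2.8, -3.7, 8.8]
grip_width: 0.2
finger_force: 4.1
```

>>> step_arm(
  series=[
    [[0,0,0,0.02,0,0,0],[0,0,0,0.04,0,0,0],[0,0,0,0.05,0,0,0],[0,0,0,0.05,0,0,0]],
  ],
)

```text
time_s: 18.13
tcp_pos: [535.0, 52.9, 71.7]
orientation: [3.141, 0.046, 0.006]
wrist_force: [-1.5, -4.6, 7.2]
grip_width: 0.5
finger_force: 3.3
```

```bash
python3 - <<'E'
from h import *
cuv();lid("scene")
E
```

```text
t 18.1333 u,v,z 0.7 -68.2 71.7 F [-1.5 -4.6  7.2] w 0.5
-120 v -50 25 [67.6 70.2 73.2]
-120 v -30 15 [68.8 70.3 73. ]
-120 v -10 19 [68.4 69.5 71.1]
-120 v 10 56 [67.9 70.1 73. ]
-120 v 30 56 [66.8 69.8 72.4]
-120 v 50 57 [66.8 69.2 71.4]
-120 v 70 57 [65.8 68.5 71.3]
-120 v 90 54 [60.1 64.2 69.1]
60 v -90 61 [69.7 71.7 74.2]
60 v -70 63 [68.1 71.8 74.8]
60 v -50 66 [68.3 70.5 73.5]
60 v -30 68 [67.9 70.9 73.5]
60 v -10 64 [68.1 69.7 72.4]
60 v 10 68 [66.4 69.2 72.7]
60 v 30 67 [66.1 69.8 71.9]
60 v 50 71 [66.4 68.8 71.4]
60 v 70 66 [66.6 68.8 71.2]
60 v 90 65 [59.4 64.5 68.4]
```

Nearly there, at about 0.02 rad and past the hump. I keep pressing in small steps.

>>> step_arm(
  series=[
    [[0,0,0,0.02,0,0,0],[0,0,0,0.03,0,0,0],[0,0,0,0.03,0,0,0],[0,0,0,0.03,0,0,0]],
  ],
)

```text
time_s: 18.52
tcp_pos: [534.9, 53.4, 68.2]
orientation: [-3.141, -0.046, -0.005]
wrist_force: [0.1, -2.2, 4.1]
grip_width: 0.4
finger_force: 1.6
```

>>> step_arm(
  series=[
    [[0,0,0,0.01,0,0,0],[0,0,0,0.01,0,0,0],[0,0,0,0.01,0,0,0],[0,0,0,0.01,0,0,0]],
  ],
)

```text
time_s: 18.85
tcp_pos: [535.0, 53.4, 68.1]
orientation: [-3.141, -0.045, -0.006]
wrist_force: [-2.7, -2.4, 14.9]
grip_width: 0.4
finger_force: 7.5
```

The tip stops at z = 68.1 while the force builds, so this is the hard stop and the lid is shut. I retreat and check.

>>> step_arm(
  series=[
    [[0,0,0,0.015,0,0,0],[0,0,0,0.015,0,0,0],[0,0,0,-0.3,0,0,0],[0,0,0,-0.6,0,0,0],[0,0,0,-1,0,0,0],[0,0,0,-1,0,0,0],[0,0,0,-1,0,0,0]],
  ],
)

```text
time_s: 19.43
tcp_pos: [535.1, 53.5, 168.7]
orientation: [-3.141, -0.046, -0.01]
wrist_force: [-0.7, -0.3, -0.8]
grip_width: 0.3
finger_force: 0.0
```

>>> step_arm(
  series=[
    [[0,-0.8,0,-1,0,0,0],[0,-0.8,0,-1,0,0,0],[0,-0.8,0,-1,0,0,0],[0,-0.8,0,-1,0,0,0],[0,-0.8,0,-1,0,0,0]],
  ],
)

```text
time_s: 19.85
tcp_pos: [453.8, 51.1, 267.5]
orientation: [-3.141, -0.045, -0.008]
wrist_force: [-0.2, -0.4, -1.9]
grip_width: 0.6
finger_force: 0.0
```

```bash
python3 - <<'E'
from h import *
cuv()
for cam in("scene","side","wrist"):
    im,P=cloud(cam);p=P.reshape(-1,3);p=p[np.isfinite(p[:,0])]
    u=p[:,0]*ca+p[:,1]*sa-535.8;v=-p[:,0]*sa+p[:,1]*ca-103
    m=(abs(u)<110)&(v>-85)&(v<75)&(p[:,2]<90)&(p[:,2]>50)
    print(cam,m.sum(),np.linalg.lstsq(np.c_[u,v,np.ones(len(u))][m],p[m,2],rcond=None)[0])
    if cam=="scene":cv2.imwrite("pics/end.png",im[...,::-1])
E
```

```text
t 19.85 u,v,z -80.6 -67.2 267.5 F [-0.2 -0.4 -1.9] w 0.6
scene 3469 [1.70887059e-04 3.44405512e-04 6.79494140e+01]
side 1515 [-5.07252770e-04  1.64899906e-03  6.84986586e+01]
wrist 20203 [-1.67885171e-04 -6.16253660e-05  6.77736668e+01]
```

View pics/end.png

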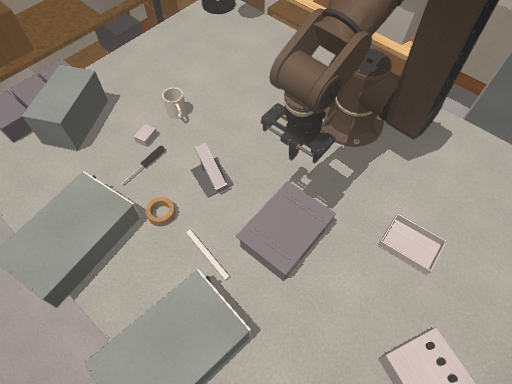

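The final view shows the case closed at (287,228) with its lid level to within measurement noise. The stand at (212,168) is empty and the bystanders haven't moved.

```bash
python3 -c "
from cell import env
print(env.sign_off())"
```

```text
the job is handed in; nothing more can be done
None
```

The meter lies flat, display up, in the case's long bay, the lid is pressed fully shut (cameras read it level), nothing else was moved, and I handed the job in at about 20 s.

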